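# Hook the high flap of the garage hutch open

## Task

Take the hook rod out of its wooden rest, drop its hook into the ring at the top of the hutch's upper flap and pull the flap down until it lies fully open. Use the rod for this, keeping the hand itself off the hutch, then lay the rod back in the two notches of its rest, lying lengthways as it was with the hook pointing down, and let go. Leave the mirror, sprayer, cup and grate where they are.

Things in the scene. Friction and masses are not known exactly. Their poses are not given: they have to be found in the camera images.
- hutch: White bench-top hutch, 160 deep, 280 wide, 312 high, fixed; origin at the centre of its underside on the counter. Its own -x is the front, +x points into it, z up. Below: a small swing door with a knob (not used). Above: a grey drop-down flap, 12 thick, 274 wide, 150 high, hinged along its lower edge; the hinge line runs along the hutch's y through the point (-87, 0, 152) mm of the hutch's frame. Nothing tall stands in front of it.
- flap (a joint): Angle of the upper flap in rad: 0 shut and upright, growing as its top comes forward (towards the hutch's -x) and down; 1.55 is the stop, fully open and lying level. It starts at 0 to 0.08. A stiff damped hinge: some 1 to 3 N at the ring moves it at 0.3 to 0.8 rad/s; past about 0.4 rad it sinks the rest of the way by itself in about 3 s, without slamming; below that it stays where it is left.
- ring (a point): Centre of the steel pull ring on the flap. Ring bar 6 mm thick, inner diameter 40 mm; it stands out level from the shut flap, its hole's axis vertical (own z, which turns with the flap), its centre 34 mm in front of the flap's face, 120 mm above and 40 mm in front of the hinge line when shut, 272 mm above the counter. It can be entered from above; the flap reaches 33 mm higher than the ring.
- rod_mid (a point): Middle of the hook rod's black rubber grip: a loose 220 g straight aluminium bar, 14 mm square and 280 mm long over all, with an 18 mm square, 90 mm long grip in the middle (near its centre of mass). Own x runs along the bar towards the hook, z up as it lies in the rest; at the +x end a steel hook, 8 mm thick, turns square down. Its axis lies 80 mm above the counter at the start. Told apart from the inspection mirror by its square bar, its hook and lying raised in the rest.
- hook (a point): Middle of the hook's straight down-pointing leg: 137 mm along own +x from the middle of the grip and 32 mm below the bar's axis (own -z). The leg is 8 mm thick; its tip lies 22 mm lower than this point and the bar's underside about 25 mm higher.
- rest_seat (a point): Where the middle of the grip lies when the rod is in its rest: 80 mm above the counter; own x along the rod, z up. The rest is a fixed wooden base 200 x 70 x 10 with two posts 160 mm apart (16 mm thick along x), each with a notch 73 mm above the counter, about 19 mm wide at the bottom and widening to 45 mm at the top, 97 mm above the counter. Between the posts there is 144 mm free length for the fingers.
- mirror: Bystander: inspection mirror lying flat on the counter, 223 mm long, round chrome handle and 60 mm round mirror, highest point 18 mm; origin under its middle, x along it.
- sprayer: Bystander: yellow trigger sprayer, upright, 76 mm across, 221 mm high; origin under its centre.
- cup: Bystander: clear cup, 84 mm across, 100 mm high, upright; origin under its centre.
- grate: Bystander: steel bucket grate lying flat, 188 x 128 x 8 mm; origin under its centre.
Mind the look-alikes: they are no part of the job. Of the things like the part that bears rest_seat, leave any that is turquoise; of the rest the smaller one is meant.

How it is judged:
By the outcome, as a careful person would: the job done as asked, in the order asked, and still so for the second after the job is handed in, with the robot touching nothing.
It also fails if it takes over 51 s, if anything falls off the work surface, if the arm or the gripper's body presses on something with over 40 N, if the wrist force passes 120 N, or if a joint passes its speed limit or range.

## Robot

A 7-joint arm with a two-finger parallel gripper is mounted at the origin on the work surface. World frame = base frame: x ahead of the robot, y to its left, z up, the work surface at z = 0. Lengths are in m, angles in degrees, forces in N, time in s.
With the tool pointing down it reaches from about 0.425 to 1.025 m from the base axis. Payload 3.6 kg.
Tool frame: the origin (TCP) lies between the finger pads; the fingertips stand 11 mm ahead of it and the grasp point (between the pads) lies 8 mm behind it; y points along the fingers, z is the direction in which the jaws open and shut, and the axes are right-handed (so a half turn about y gives the same grasp; the last joint's range is limited). The gripper opens to 85 mm and grips with 20 to 120 N. Pads are 22 mm wide; open, the fingers measure 114 mm over their backs; the gripper's body (76 mm by 85 mm) begins 54 mm behind the grasp point. The pads swing forward as they close: fully open they stand 13 mm farther back than shut.
Start: joints at [68.841, 33.873, 2.773, 92.16, -1.908, 54.013, -1.931], TCP at [0.197, -0.698, 0.242] pointing down, gripper open.
Joint ranges: [-153.93, 153.93], [-27.13, 128.08], [-72.61, 78.16], [10.71, 143.7], [-87.88, 267.88], [4.46, 118.87], [-176.78, 176.78]. Speed limits (degrees/s): [147.25, 147.25, 180, 180, 180, 180, 180].

## Interface

Orientations are given as [roll, pitch, yaw] about the fixed x, y, z axes, in that order (R = Rz(yaw) Ry(pitch) Rx(roll)).
In Python, from rig import status, optics, ticket gives the robot as it stands.
- The arm moves only by the tool servo_tool, never from a script. Its argument "deltas" is a list of rows, each an object with "angular": the turn, a rotation vector about the world's x, y, z in rad, a list of three; "travel": the shift along the world's x, y, z in cm, a list of three; "grip": the closure, from -1 (fully open) to 1 (shut). In form: [{"angular": [wx, wy, wz], "travel": [x, y, z], "grip": grip}, ...]. A call has 1 to 12 rows; each row shifts and turns the commanded pose from where the row before left it; what a row does not reach is not made up. A row lasts 1/8 s, in which the tool goes at most 62.5 mm and 10.7 degrees, less where a joint would pass 70% of its speed; a pose out of reach is approached as far as the arm can. A call is refused whole if a number of a shift passes 6.25 or a number of a turn 0.188, either way. A call with a gripper value outside its range is refused whole. The fingers move at their own pace and stop on an object; the grip force is fixed at half the most. Time passes only in rows, so rows that do not move let the fingers close. It gives the time, the measured TCP pose, the force and the opening at its end, in the units of the state.
- status.observe(): the state, without advancing time (a new reading comes with each control period).
- optics.read_camera(name): name is "scene" or "side" or "wrist"; returns a dict with "color" (480x640x3 uint8, blue, green, red), "range_z" (480x640 float32, m along the optical axis (not along the pixel's ray), 0 where there is no reading), "fx", "fy", "cx", "cy" (pixels), "R" (3x3) and "t" (3): a world point X has camera coordinates R X + t; the wrist camera has in their place "T_tool_cam" (4x4, takes a point from camera to tool coordinates, whose origin is the TCP and whose axes are the tool frame's). Camera axes: x right, y down, z forward; pixel columns grow to the right and rows downward; lengths in m; the calibration is good to about 2 mm. The wrist camera is an equidistant fisheye: a pixel r from the principal point sees the ray r / f radians off the axis. A picture is of the moment at which its call begins: read the wrist's pose just before it.
- ticket.sign_off(): hands the job in, once; it reports no verdict.
The state is a dict: "clock": time; "joint_positions": joint angles; "joint_vel": joint speeds; "effort": joint torques, N m; "tool_pos": TCP position; "orientation": TCP orientation; "wrist_force": force on the tool from outside, world axes, zero at the start; "wrist_torque": the same for the moment, N m; "gripper_width": finger opening in m.
Only numpy, scipy, OpenCV 4.12 (cv2) and the standard library are available. Lean on these libraries where they do the work, as an engineer would, in place of code of your own. Each camera call takes 0.05 s, during which the arm holds its last target. There are 200 camera calls.

## Working session

There is one attempt and no reset: what is moved stays moved. The work goes in short steps, Python scripts to look and compute and a tool call to move; the robot and the scene stay as the last step left them, time stands still between calls to the robot, and variables do not carry over. Pictures are saved under pics/ and viewed, about 8 in all and at most 12, crops included, and the job is handed in when it is done.

Besides the shell and the picture viewer there is one more tool, called after "Request:" in YAML: its name, and indented under it one key for each argument. servo_tool: Moves the arm, as the interface text tells. Its arguments: {"type":"object","properties":{"deltas":{"type":"array","items":{"type":"object","properties":{"angular":{"type":"array","items":{"type":"number"}},"travel":{"type":"array","items":{"type":"number"}},"grip":{"type":"number"}}}}},"required":["deltas"]}

```bash
ls; mkdir -p pics
cat > h.py <<'E'
import sys; sys.path.insert(0,'.')
import numpy as np, cv2
from rig import status, optics, ticket
def cam(n):
    c=optics.read_camera(n); return c
def pts(c):  # world points from depth for fixed cams
    z=c["range_z"]; v,u=np.mgrid[0:480,0:640]
    P=np.stack([(u-c["cx"])/c["fx"]*z,(v-c["cy"])/c["fy"]*z,z],-1)
    return (P-np.array(c["t"]))@np.array(c["R"])
def proj(c,X):
    p=np.array(c["R"])@np.array(X)+np.array(c["t"]); return [c["fx"]*p[0]/p[2]+c["cx"],c["fy"]*p[1]/p[2]+c["cy"]]
E
python3 - <<'E'
from h import *
print(status.observe())
for n in("scene","side"):
    c=cam(n); cv2.imwrite(f"pics/{n}0.png",c["color"]); np.savez(f"{n}0.npz",**c)
    print(n,c["fx"],-np.array(c["R"]).T@c["t"],np.array(c["R"])[2])
E
```

```text
pics
{'clock': 0.0, 'joint_positions': array([68.8435468 , 33.9278655 ,  2.76668397, 92.23587625, -1.90711454,
       54.01292024, -1.93095831]), 'joint_vel': array([ 0.02214055,  0.00970704, -0.02539476,  0.06082425,  0.12171839,
       -0.07216884,  0.03253066]), 'effort': array([-2.65264534e-04, -5.48691022e+01,  1.54655568e+00, -1.98122728e+01,
        9.37756500e-03,  8.60038097e-03, -5.39172120e-06]), 'tool_pos': array([ 0.1971881 , -0.69683519,  0.24111718]), 'orientation': array([-9.01303526e+01, -7.72035272e-03, -1.64195098e+02]), 'wrist_force': array([-0.09611218, -1.1764098 ,  0.06622693]), 'wrist_torque': array([-0.00076994, -0.01722691,  0.00779852]), 'gripper_width': 0.0852415063979116}
scene 466.7783852271383 [ 1.24299794 -0.20317495  1.15936941] [-0.59225693  0.11145986 -0.79800277]
side 567.3404341014408 [0.24449387 0.89397938 1.17448354] [ 0.18088664 -0.68030973 -0.71025256]
```

View pics/scene0.png

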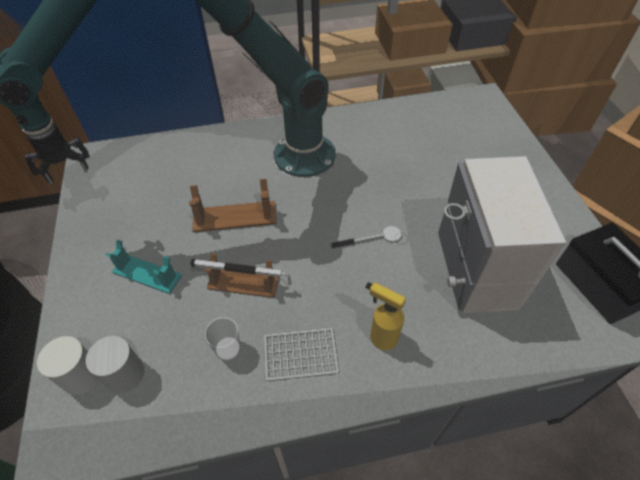

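View pics/side0.png

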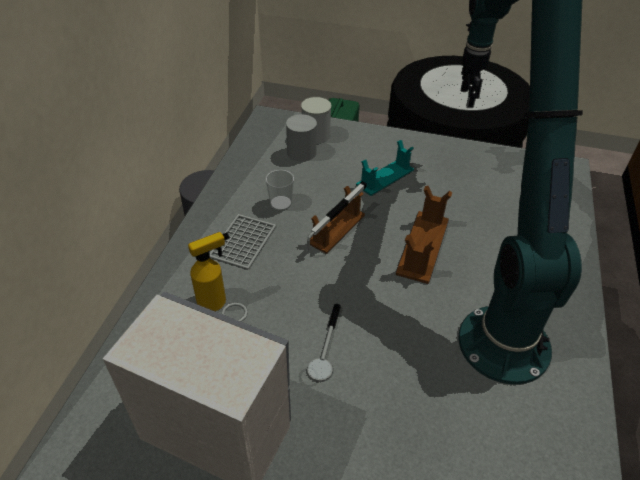

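The scene view shows the candidates for the rest: brown with the rod at (243,280), a larger brown one at (233,215), and a turquoise one at (147,268). Rod candidates are the square bar with the hook at (285,280), raised in the smaller brown rest, and the mirror at (370,240), flat with a round end. I choose the rod in the smaller brown rest. The ring is at (457,211) on the flap, and the hutch front faces −y.

```bash
cat > m.py <<'E'
from h import *
S=dict(np.load("scene0.npz")); D=dict(np.load("side0.npz"))
def rect(P,n):
    r=cv2.minAreaRect((P[:,:2]*1000).astype(np.float32)); print(n,len(P),np.round(r[0],1),np.round(r[1],1),round(r[2],1),"z",np.round(np.percentile(P[:,2],[5,50,95]),3)); return r
def box(c,u0,u1,v0,v1,zl,zh,f=None):
    W=pts(c); m=np.zeros((480,640),bool); m[v0:v1,u0:u1]=1
    m&=(W[...,2]>zl)&(W[...,2]<zh)&(c["range_z"]>0)
    if f is not None: m&=f(c["color"].astype(int))
    return W[m]
br=lambda c:(c[...,2]-c[...,0]>30)
nb=lambda c:(abs(c[...,2]-c[...,0])<25)
rect(box(S,435,570,150,310,.303,.322),"hutchtop S")
rect(box(D,100,295,290,415,.303,.322),"hutchtop D")
rect(box(S,440,470,200,222,.255,.29,nb),"ring S")
rect(box(D,218,250,300,325,.255,.29,nb),"ring D")
rect(box(S,200,290,240,300,.003,.017,br),"rest base")
rect(box(S,185,285,170,235,.003,.017,br),"bigrest base")
rect(box(S,185,285,250,290,.07,.105,nb),"rod S")
rect(box(D,305,370,178,242,.07,.105,nb),"rod D")
rect(box(S,190,300,255,300,.03,.07,nb),"hook S")
rect(box(S,360,410,280,350,.02,.24),"sprayer S")
rect(box(S,325,410,220,250,.004,.03),"mirror S")
rect(box(S,200,245,315,360,.06,.12),"cup S")
rect(box(S,260,345,325,382,.004,.03),"grate S")
A=cv2.resize(S["color"][240:310,180:300],None,fx=5,fy=5,interpolation=2)
B=cv2.resize(S["color"][150:320,430:570],None,fx=2.4,fy=2.4,interpolation=2)
C=np.zeros((420,600+10+B.shape[1]-0,3),np.uint8);C[:350,:600]=A;C=C[:, :];C[:B.shape[0],610:]=B
cv2.imwrite("pics/crop1.png",cv2.resize(C,None,fx=.8,fy=.8))
E
python3 m.py
```

```text
hutchtop S 6505 [595.4 397.4] [179.1 285.1] 80.7 z [0.305 0.312 0.314]
hutchtop D 13057 [594.2 397.5] [178.3 282.8] 80.9 z [0.306 0.311 0.314]
ring S 230 [566.4 284. ] [60.5 72. ] 80.0 z [0.261 0.273 0.287]
ring D 137 [573.  272.2] [39.9 52.2] 75.9 z [0.268 0.272 0.276]
rest base 1009 [ 492.8 -289.3] [220.6  70.5] 68.4 z [0.006 0.009 0.013]
bigrest base 1458 [ 239.7 -274.9] [263.1  99. ] 84.8 z [0.008 0.012 0.016]
rod S 693 [ 489.5 -281.7] [266.8  57.3] 72.2 z [0.075 0.086 0.091]
rod D 538 [ 499.5 -275.5] [286.8  50.9] 68.4 z [0.074 0.085 0.09 ]
hook S 174 [ 506.8 -252.5] [232.4  48.5] 68.8 z [0.032 0.048 0.068]
sprayer S 1693 [743.8  54.7] [108.2  64.3] 57.6 z [0.038 0.139 0.221]
mirror S 497 [402.8 120.7] [258.5 114.1] 77.2 z [0.004 0.009 0.018]
cup S 560 [ 689.5 -341. ] [81.6 81.5] 78.4 z [0.063 0.085 0.101]
grate S 1268 [ 739.7 -152.3] [224.6 153.7] 78.5 z [0.004 0.006 0.01 ]
```

View pics/crop1.png

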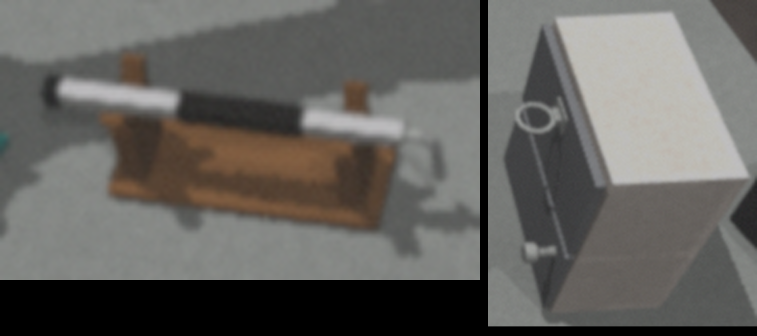

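The crop confirms the square bar with its black grip and turned-down hook at (430,150), in the small brown rest. The ring is at (536,118). Rest yaw is about 68.5° and hutch +x yaw about 80.8°. I'm moving above the rod.

Request:
servo_tool:
  deltas:
    - {"travel": [2.9, 4.0, 0], "angular": [0, 0, 0.092], "grip": -1}
    - {"travel": [2.9, 4.0, 0], "angular": [0, 0, 0.092], "grip": -1}
    - {"travel": [2.9, 4.0, 0], "angular": [0, 0, 0.092], "grip": -1}
    - {"travel": [2.9, 4.0, 0], "angular": [0, 0, 0.092], "grip": -1}
    - {"travel": [2.9, 4.0, 0], "angular": [0, 0, 0.092], "grip": -1}
    - {"travel": [2.9, 4.0, 0], "angular": [0, 0, 0.092], "grip": -1}
    - {"travel": [2.9, 4.0, 0], "angular": [0, 0, 0.092], "grip": -1}
    - {"travel": [2.9, 4.0, 0], "angular": [0, 0, 0.092], "grip": -1}
    - {"travel": [2.9, 4.0, 0], "angular": [0, 0, 0.092], "grip": -1}
    - {"travel": [2.9, 4.0, 0], "angular": [0, 0, 0.092], "grip": -1}
    - {"travel": [0, 0, 0], "angular": [0, 0, 0], "grip": -1}
    - {"travel": [0, 0, 0], "angular": [0, 0, 0], "grip": -1}

```text
clock: 1.6
tool_pos: [0.4867, -0.298, 0.2419]
orientation: [-90.1, -0.0, -111.5]
wrist_force: [-0.7, 0.0, -0.4]
gripper_width: 0.0854
```

```bash
cat >> h.py <<'E'
from scipy.spatial.transform import Rotation as Ro
def wrist():
    s=status.observe(); c=optics.read_camera("wrist"); R=Ro.from_euler("xyz",s["orientation"],degrees=True).as_matrix()
    z=c["range_z"]; v,u=np.mgrid[0:480,0:640]; a=u-c["cx"]; b=v-c["cy"]; r=np.hypot(a,b); th=r/c["fx"]
    q=np.tan(np.clip(th,0,1.5))/np.maximum(r,1e-9)
    P=np.stack([a*q*z,b*q*z,z],-1); T=np.array(c["T_tool_cam"])
    return s,c,(P@T[:3,:3].T+T[:3,3])@R.T+s["tool_pos"]
def axis(P):
    m=P.mean(0); d=np.linalg.svd(P-m,full_matrices=False)[2][0]; d*=np.sign(d[1]); return m,d
E
python3 - <<'E'
from h import *
s,c,W=wrist(); np.savez("w1.npz",W=W,col=c["color"],z=c["range_z"])
print(s["tool_pos"],s["orientation"],s["joint_positions"])
cv2.imwrite("pics/w1.png",c["color"])
col=c["color"].astype(int)
ok=(c["range_z"]>0)&(abs(W[...,0]-.493)<.12)&(abs(W[...,1]+.289)<.18)&(W[...,2]>.082)&(W[...,2]<.1)&(abs(col[...,2]-col[...,0])<25)
for n,m in(("all",ok),("dark",ok&(col.max(-1)<70)),("lite",ok&(col.max(-1)>100))):
    P=W[m]; print(n,len(P)); 
    if len(P)>20:
        m_,d=axis(P[:,:3]); t=(P-m_)@d
        print(np.round(m_,4),"yaw",np.degrees(np.arctan2(d[1],d[0])),d[2],"ext",np.percentile(t,[0,1,99,100]),"mid",np.round(m_+d*(np.percentile(t,1)+np.percentile(t,99))/2,4), np.percentile(P[:,2],[5,50,95]))
# ring by rays
S=dict(np.load("scene0.npz")); D=dict(np.load("side0.npz"))
for n,c,(u0,u1,v0,v1) in(("S",S,(440,476,200,222)),("D",D,(218,250,298,328))):
    Wf=pts(c); col=c["color"].astype(int); roi=np.zeros((480,640),bool); roi[v0:v1,u0:u1]=1
    m=roi&(abs(Wf[...,2]-.272)<.008)&(col.max(-1)>90)
    v,u=np.nonzero(m); o=-np.array(c["R"]).T@c["t"]
    d=np.stack([(u-c["cx"])/c["fx"],(v-c["cy"])/c["fy"],np.ones(len(u))],-1)@np.array(c["R"])
    X=(o+d*((.275-o[2])/d[:,2])[:,None])[:,:2]
    from scipy.optimize import least_squares
    r=least_squares(lambda p:np.hypot(*(X-p).T)-.023,X.mean(0),loss="soft_l1",f_scale=.002); print(n,len(X),r.x,np.median(abs(r.fun)))
E
```

```text
[ 0.486728   -0.29797989  0.24191718] [-9.00675741e+01 -3.85633023e-02 -1.11511440e+02] [ 37.69218391  23.39938602 -14.31926884 111.91094378   7.94940417
  45.68397513  -2.58212415]
all 5920
[ 0.4952 -0.2761  0.0873] yaw 68.9936325082219 -0.0029371785235540577 ext [-0.14117159 -0.13751133  0.12193498  0.13028248] mid [ 0.4924 -0.2833  0.0873] [0.08523094 0.08721744 0.08929913]
dark 2644
[ 0.4922 -0.2843  0.0884] yaw 69.08269678582789 0.0009325196272285857 ext [-0.13242816 -0.13050064  0.05178957  0.0531554 ] mid [ 0.4781 -0.321   0.0884] [0.08716173 0.08841439 0.08957108]
lite 3222
[ 0.4981 -0.2684  0.0863] yaw 68.97085676553868 -0.0017848943969573279 ext [-0.14815109 -0.1362765   0.11690142  0.1221219 ] mid [ 0.4947 -0.2775  0.0864] [0.08481732 0.08642175 0.08761791]
S 152 [0.57869175 0.27723537] 0.0021594782255675085
D 113 [0.57311058 0.27961836] 0.0013240153306878708
```

View pics/w1.png

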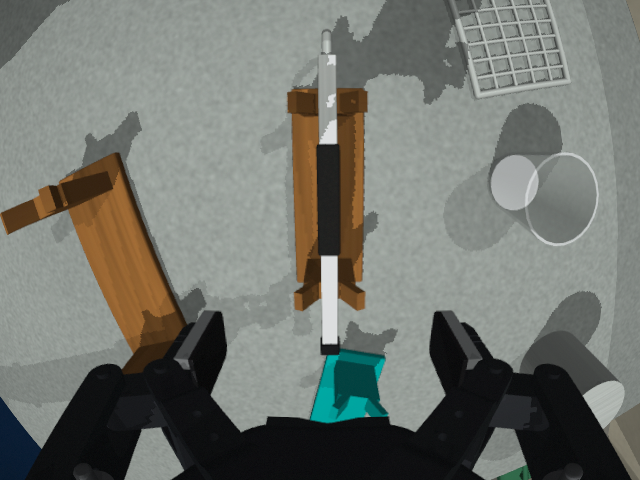

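The wrist view shows the grip at (328,200), the hook at (326,40) and the rest's posts above and below. The grip middle is (0.4948, −0.2775), axis at z about 0.080, yaw 69.0°. The ring comes out at about (0.576, 0.2785) in both views, matching the hutch model. Descending and gripping.

Request:
servo_tool:
  deltas:
    - {"travel": [0.4, 1.0, -3.0], "angular": [0, 0, 0.009], "grip": -1}
    - {"travel": [0.4, 1.0, -4.0], "angular": [0, 0, 0], "grip": -1}
    - {"travel": [0, 0, -4.0], "angular": [0, 0, 0], "grip": -1}
    - {"travel": [0, 0, -3.0], "angular": [0, 0, 0], "grip": -1}
    - {"travel": [0, 0, -2.0], "angular": [0, 0, 0], "grip": -1}
    - {"travel": [0, 0, -0.9], "angular": [0, 0, 0], "grip": -1}
    - {"travel": [0, 0, 0], "angular": [0, 0, 0], "grip": -1}
    - {"travel": [0, 0, 0], "angular": [0, 0, 0], "grip": 1}
    - {"travel": [0, 0, 0], "angular": [0, 0, 0], "grip": 1}
    - {"travel": [0, 0, 0], "angular": [0, 0, 0], "grip": 1}
    - {"travel": [0, 0, 0], "angular": [0, 0, 0], "grip": 1}
    - {"travel": [0, 0, 0], "angular": [0, 0, 0], "grip": 1}

```text
clock: 3.15
tool_pos: [0.4957, -0.2777, 0.0739]
orientation: [-90.0, -0.0, -111.0]
wrist_force: [-1.1, 0.2, 5.0]
gripper_width: 0.0171
```

Request:
servo_tool:
  deltas:
    - {"travel": [0, 0, 0], "angular": [0, 0, 0], "grip": 1}
    - {"travel": [0, 0, 0], "angular": [0, 0, 0], "grip": 1}

```text
clock: 3.4
tool_pos: [0.4957, -0.2777, 0.0738]
orientation: [-90.0, -0.0, -111.0]
wrist_force: [-1.5, 1.3, 4.7]
gripper_width: 0.0167
```

Request:
servo_tool:
  deltas:
    - {"travel": [0, 0, 2.0], "angular": [0, 0, 0], "grip": 1}
    - {"travel": [0, 0, 4.0], "angular": [0, 0, 0], "grip": 1}
    - {"travel": [0, 0, 5.0], "angular": [0, 0, 0], "grip": 1}
    - {"travel": [0, 0, 5.0], "angular": [0, 0, 0], "grip": 1}
    - {"travel": [0, 0, 5.0], "angular": [0, 0, 0], "grip": 1}
    - {"travel": [0, 0, 5.0], "angular": [0, 0, 0], "grip": 1}
    - {"travel": [0, 0, 4.0], "angular": [0, 0, 0], "grip": 1}
    - {"travel": [0, 0, 2.0], "angular": [0, 0, 0], "grip": 1}
    - {"travel": [0, 0, 0], "angular": [0, 0, 0], "grip": 1}

```text
clock: 4.53
tool_pos: [0.4958, -0.2777, 0.3941]
orientation: [-89.9, -0.0, -111.0]
wrist_force: [-0.1, -0.2, -2.9]
gripper_width: 0.0169
```

Request:
servo_tool:
  deltas:
    - {"travel": [0.3, 2.2, 0], "angular": [0, 0, 0.02], "grip": 1}
    - {"travel": [0.6, 4.0, 0], "angular": [0, 0, 0.023], "grip": 1}
    - {"travel": [0.6, 4.5, 0], "angular": [0, 0, 0.023], "grip": 1}
    - {"travel": [0.6, 4.5, 0], "angular": [0, 0, 0.023], "grip": 1}
    - {"travel": [0.6, 4.5, 0], "angular": [0, 0, 0.023], "grip": 1}
    - {"travel": [0.6, 4.5, 0], "angular": [0, 0, 0.023], "grip": 1}
    - {"travel": [0.6, 4.5, 0], "angular": [0, 0, 0.023], "grip": 1}
    - {"travel": [0.6, 4.5, 0], "angular": [0, 0, 0.023], "grip": 1}
    - {"travel": [0.5, 4.0, 0], "angular": [0, 0, 0.023], "grip": 1}
    - {"travel": [0, 0, 0], "angular": [0, 0, 0], "grip": 1}
    - {"travel": [0, 0, 0], "angular": [0, 0, 0], "grip": 1}

```text
clock: 5.9
tool_pos: [0.5441, 0.0948, 0.3917]
orientation: [-90.2, -0.1, -99.2]
wrist_force: [-0.4, 0.2, -2.5]
gripper_width: 0.0171
```

Run:
```python
from h import *
s,c,W=wrist(); np.savez("w2.npz",W=W,col=c["color"],z=c["range_z"])
print(s["clock"],s["tool_pos"],s["orientation"],s["wrist_force"])
cv2.imwrite("pics/w2.png",c["color"])
```

```text
5.9 [0.5440631  0.09478887 0.39168775] [-9.01821366e+01 -8.47539654e-02 -9.91743219e+01] [-0.36108654  0.21814308 -2.45855921]
```

View pics/w2.png

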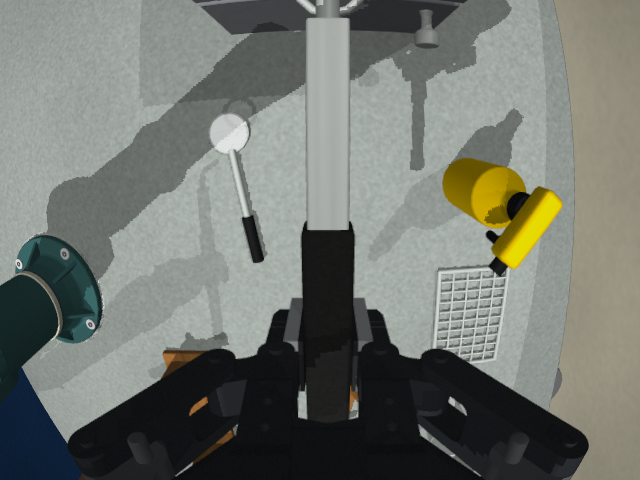

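The wrist view shows the rod held straight, with the hook at (328,10) just short of the ring at (322,5). I'm checking hook against ring in the fixed views.

Run:
```python
from h import *
im=[]
for n,(u0,u1,v0,v1) in(("scene",(360,520,130,280)),("side",(160,320,200,350))):
    c=cam(n); np.savez(f"{n}1.npz",**c); W=pts(c); s=status.observe()["tool_pos"]
    d=np.array([np.cos(np.radians(80.8)),np.sin(np.radians(80.8)),0])
    q=W-s; al=q@d; la=q@np.array([-d[1],d[0],0])
    m=(c["range_z"]>0)&(al>.05)&(al<.2)&(abs(la)<.03)&(abs(W[...,2]-.40)<.015)
    P=W[m]; mm,dd=axis(P); print(n,len(P),mm,np.degrees(np.arctan2(dd[1],dd[0])),dd[2],"al",al[m].max(),"la",np.median(la[m]))
    m=(c["range_z"]>0)&(al>.12)&(al<.17)&(abs(la)<.03)&(W[...,2]>.33)&(W[...,2]<.385)
    print(" hookleg",m.sum(),np.median(al[m]),np.median(la[m]),W[m][:,2].min() if m.any() else 0)
    print(" pred px hook",proj(c,s+.137*d+[0,0,-.026]),"ring",proj(c,[.576,.279,.272]))
    a=c["color"][v0:v1,u0:u1].copy(); im.append(cv2.resize(a,None,fx=2.5,fy=2.5,interpolation=2))
cv2.imwrite("pics/c2.png",np.hstack(im))
```

```text
scene 282 [0.56320669 0.181156   0.40077652] 80.81472195808712 -0.04660164507060427 al 0.14129243479299503 la -0.0055397863591546675
 hookleg 43 0.13863119955597905 -0.003455043435661878 0.34441869859483837
 pred px hook [np.float64(441.94344047128044), np.float64(185.2849613086851)] ring [np.float64(454.9916663820013), np.float64(211.06130299055144)]
side 342 [0.55817845 0.18710153 0.40081576] 80.03970351798525 -0.08121899288797628 al 0.1454975783675018 la 0.0023763693793819765
 hookleg 57 0.1418974106955751 0.00213948860582849 0.3431305262849262
 pred px hook [np.float64(242.49791257152913), np.float64(263.15788078608557)] ring [np.float64(233.02590824989574), np.float64(312.6870461341064)]
```

View pics/c2.png

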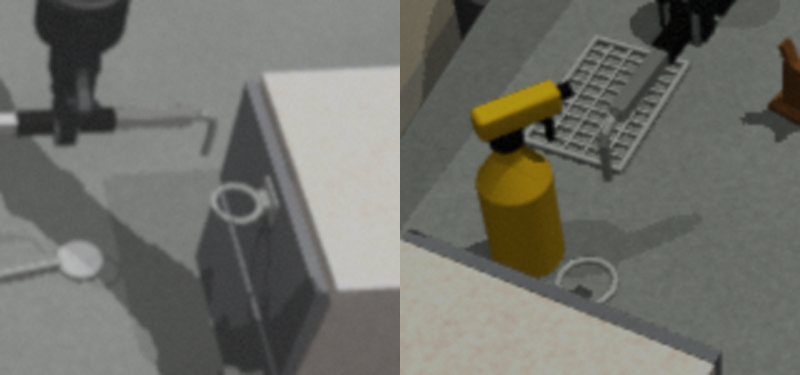

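Both views show the hook leg clear of the ring ((208,135) against (237,203) in the left crop) and laterally in line. I'm moving over the ring and dropping in.

Request:
servo_tool:
  deltas:
    - {"travel": [0.25, 1.2, 0], "angular": [0, 0, 0], "grip": 1}
    - {"travel": [0.25, 1.2, 0], "angular": [0, 0, 0], "grip": 1}
    - {"travel": [0.25, 1.2, 0], "angular": [0, 0, 0], "grip": 1}
    - {"travel": [0.25, 1.05, 0], "angular": [0, 0, 0], "grip": 1}
    - {"travel": [0, 0, 0], "angular": [0, 0, 0], "grip": 1}
    - {"travel": [0, 0, -2.0], "angular": [0, 0, 0], "grip": 1}
    - {"travel": [0, 0, -2.0], "angular": [0, 0, 0], "grip": 1}
    - {"travel": [0, 0, -2.0], "angular": [0, 0, 0], "grip": 1}
    - {"travel": [0, 0, -2.0], "angular": [0, 0, 0], "grip": 1}
    - {"travel": [0, 0, -2.0], "angular": [0, 0, 0], "grip": 1}
    - {"travel": [0, 0, 0], "angular": [0, 0, 0], "grip": 1}

```text
clock: 7.42
tool_pos: [0.5544, 0.1397, 0.2918]
orientation: [-90.2, -0.1, -99.3]
wrist_force: [-0.3, -0.0, -1.3]
gripper_width: 0.0173
```

Run:
```python
from h import *
im=[]
for n,(u0,u1,v0,v1) in(("scene",(400,520,160,280)),("side",(180,300,240,360))):
    c=cam(n); im.append(cv2.resize(c["color"][v0:v1,u0:u1],None,fx=3.2,fy=3.2,interpolation=2))
cv2.imwrite("pics/c3.png",np.hstack(im)); print(status.observe()["tool_pos"],status.observe()["wrist_force"])
```

```text
[0.55581896 0.14073943 0.29379073] [ 1.0282597   0.30993304 -1.84045141]
```

View pics/c3.png

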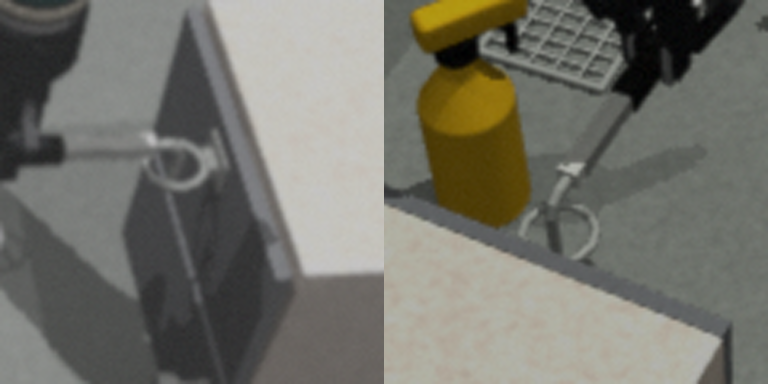

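The hook leg passes through the ring in both views ((178,165) left, (553,235) right), and the wrist force is about zero. Pulling along the arc.

Request:
servo_tool:
  deltas:
    - {"travel": [-0.09, -0.56, 0], "angular": [0, 0, 0], "grip": 1}
    - {"travel": [-0.09, -0.56, 0], "angular": [0, 0, 0], "grip": 1}
    - {"travel": [-0.09, -0.56, 0], "angular": [0, 0, 0], "grip": 1}
    - {"travel": [-0.09, -0.56, -0.35], "angular": [0, 0, 0], "grip": 1}
    - {"travel": [-0.09, -0.56, -0.35], "angular": [0, 0, 0], "grip": 1}
    - {"travel": [-0.09, -0.56, -0.4], "angular": [0, 0, 0], "grip": 1}
    - {"travel": [-0.09, -0.56, -0.4], "angular": [0, 0, 0], "grip": 1}

```text
clock: 8.4
tool_pos: [0.5491, 0.1013, 0.2779]
orientation: [-90.0, -0.0, -99.3]
wrist_force: [0.5, 1.2, -2.7]
gripper_width: 0.0168
```

Request:
servo_tool:
  deltas:
    - {"travel": [-0.08, -0.48, -0.48], "angular": [0, 0, 0], "grip": 1}
    - {"travel": [-0.08, -0.48, -0.48], "angular": [0, 0, 0], "grip": 1}
    - {"travel": [-0.08, -0.48, -0.48], "angular": [0, 0, 0], "grip": 1}
    - {"travel": [-0.08, -0.48, -0.48], "angular": [0, 0, 0], "grip": 1}

```text
clock: 8.9
tool_pos: [0.5458, 0.0824, 0.2587]
orientation: [-90.0, 0.0, -99.3]
wrist_force: [-0.3, 1.8, -3.6]
gripper_width: 0.017
```

Request:
servo_tool:
  deltas:
    - {"travel": [-0.07, -0.44, -0.7], "angular": [0, 0, 0], "grip": 1}
    - {"travel": [-0.07, -0.44, -0.7], "angular": [0, 0, 0], "grip": 1}
    - {"travel": [-0.07, -0.44, -0.7], "angular": [0, 0, 0], "grip": 1}
    - {"travel": [-0.07, -0.44, -0.7], "angular": [0, 0, 0], "grip": 1}

```text
clock: 9.4
tool_pos: [0.5432, 0.0656, 0.2306]
orientation: [-90.0, 0.1, -99.3]
wrist_force: [0.5, 3.7, -4.7]
gripper_width: 0.017
```

Run:
```python
from h import *
im=[]
for n,(u0,u1,v0,v1) in(("scene",(370,530,140,300)),("side",(140,300,220,380))):
    c=cam(n); im.append(cv2.resize(c["color"][v0:v1,u0:u1],None,fx=2.4,fy=2.4,interpolation=2))
cv2.imwrite("pics/c4.png",np.hstack(im)); s=status.observe();print(s["clock"],s["tool_pos"],s["wrist_force"])
```

```text
9.5 [0.54243077 0.06411621 0.23009177] [-1.01264876 -0.03426669 -2.79730468]
```

View pics/c4.png

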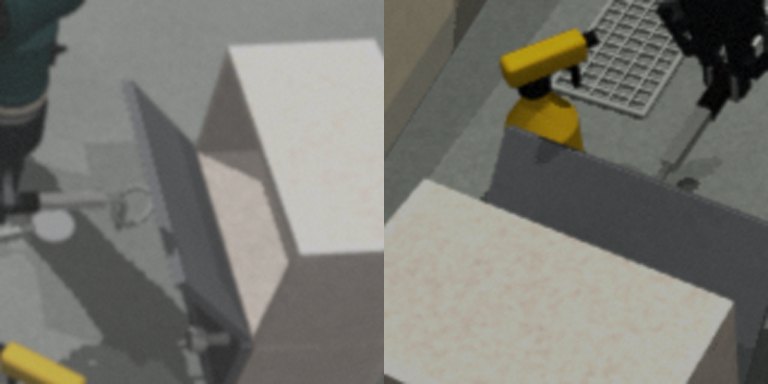

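The flap is at about 0.6 rad, past the tipping point and sinking. The hook is still in the ring at (130,205), left crop. I'm lifting it straight out while the flap sinks.

Request:
servo_tool:
  deltas:
    - {"travel": [0, 0, 1.5], "angular": [0, 0, 0], "grip": 1}
    - {"travel": [0, 0, 2.5], "angular": [0, 0, 0], "grip": 1}
    - {"travel": [0, 0, 3.5], "angular": [0, 0, 0], "grip": 1}
    - {"travel": [0, 0, 3.5], "angular": [0, 0, 0], "grip": 1}
    - {"travel": [0, 0, 3.5], "angular": [0, 0, 0], "grip": 1}
    - {"travel": [0, 0, 2.5], "angular": [0, 0, 0], "grip": 1}
    - {"travel": [0, 0, 0], "angular": [0, 0, 0], "grip": 1}

```text
clock: 10.38
tool_pos: [0.5445, 0.0654, 0.4046]
orientation: [-89.6, 0.1, -99.3]
wrist_force: [0.2, 0.8, -2.2]
gripper_width: 0.0171
```

Request:
servo_tool:
  deltas:
    - {"travel": [0, 0, 0], "angular": [0, 0, 0], "grip": 1}
    - {"travel": [0, 0, 0], "angular": [0, 0, 0], "grip": 1}
    - {"travel": [0, 0, 0], "angular": [0, 0, 0], "grip": 1}
    - {"travel": [0, 0, 0], "angular": [0, 0, 0], "grip": 1}
    - {"travel": [0, 0, 0], "angular": [0, 0, 0], "grip": 1}
    - {"travel": [0, 0, 0], "angular": [0, 0, 0], "grip": 1}
    - {"travel": [0, 0, 0], "angular": [0, 0, 0], "grip": 1}
    - {"travel": [0, 0, 0], "angular": [0, 0, 0], "grip": 1}
    - {"travel": [0, 0, 0], "angular": [0, 0, 0], "grip": 1}
    - {"travel": [0, 0, 0], "angular": [0, 0, 0], "grip": 1}
    - {"travel": [0, 0, 0], "angular": [0, 0, 0], "grip": 1}
    - {"travel": [0, 0, 0], "angular": [0, 0, 0], "grip": 1}

```text
clock: 11.88
tool_pos: [0.5431, 0.0649, 0.4011]
orientation: [-90.0, 0.0, -99.3]
wrist_force: [-0.3, 0.3, -2.2]
gripper_width: 0.0165
```

Request:
servo_tool:
  deltas:
    - {"travel": [0, 0, 0], "angular": [0, 0, 0], "grip": 1}
    - {"travel": [0, 0, 0], "angular": [0, 0, 0], "grip": 1}
    - {"travel": [0, 0, 0], "angular": [0, 0, 0], "grip": 1}
    - {"travel": [0, 0, 0], "angular": [0, 0, 0], "grip": 1}
    - {"travel": [0, 0, 0], "angular": [0, 0, 0], "grip": 1}
    - {"travel": [0, 0, 0], "angular": [0, 0, 0], "grip": 1}
    - {"travel": [0, 0, 0], "angular": [0, 0, 0], "grip": 1}
    - {"travel": [0, 0, 0], "angular": [0, 0, 0], "grip": 1}
    - {"travel": [0, 0, 0], "angular": [0, 0, 0], "grip": 1}
    - {"travel": [0, 0, 0], "angular": [0, 0, 0], "grip": 1}
    - {"travel": [0, 0, 0], "angular": [0, 0, 0], "grip": 1}
    - {"travel": [0, 0, 0], "angular": [0, 0, 0], "grip": 1}

```text
clock: 13.38
tool_pos: [0.5431, 0.0649, 0.4011]
orientation: [-90.0, -0.0, -99.3]
wrist_force: [0.8, -0.1, -2.1]
gripper_width: 0.017
```

```bash
cat > flap.py <<'E'
from h import *
d=np.array([np.cos(np.radians(80.8)),np.sin(np.radians(80.8))]); C=np.array([.596,.404]); s=status.observe(); print(s["clock"],s["tool_pos"],s["wrist_force"])
for n in("scene","side"):
    c=cam(n); W=pts(c); q=W[...,:2]-C; a=q@d; b=q@np.array([-d[1],d[0]])
    m=(c["range_z"]>0)&(a<-.105)&(a>-.25)&(abs(b)<.13)&(W[...,2]>.09)&(W[...,2]<.35)
    m&=(np.linalg.norm(W[...,:2]-s["tool_pos"][:2],axis=-1)>.09)|(W[...,2]<.25)
    A=np.c_[a[m],np.ones(m.sum())]; k=np.polyfit(a[m],W[m][:,2],1); r=W[m][:,2]-np.polyval(k,a[m]); g=abs(r)<.01; k=np.polyfit(a[m][g],W[m][g][:,2],1)
    print(n,m.sum(),g.sum(),"slope",k[0],"z@-.16",np.polyval(k,-.16),"fwd",a[m].min(),"theta~",np.pi/2-np.arctan(-k[0]) if k[0]<0 else np.pi/2+np.arctan(k[0])*0)
E
python3 flap.py
```

```text
13.375 [0.54311605 0.06489256 0.40108593] [ 0.75231809 -0.10788553 -2.07894092]
scene 3974 3948 slope -0.01546410447552614 z@-.16 0.159143266810091 fwd -0.2398164716420425 theta~ 1.5553334548302538
side 3352 3352 slope -0.017259266645964326 z@-.16 0.15881279629755565 fwd -0.2410889313790136 theta~ 1.553538773585964
```

The flap is level at about 1.55 rad in both views. I'm carrying the rod back over its rest and checking that it hasn't slipped in the grip.

Request:
servo_tool:
  deltas:
    - {"travel": [-0.3, -2.2, 0], "angular": [0, 0, -0.02], "grip": 1}
    - {"travel": [-0.55, -4.0, 0], "angular": [0, 0, -0.023], "grip": 1}
    - {"travel": [-0.6, -4.5, 0], "angular": [0, 0, -0.023], "grip": 1}
    - {"travel": [-0.6, -4.5, 0], "angular": [0, 0, -0.023], "grip": 1}
    - {"travel": [-0.6, -4.5, 0], "angular": [0, 0, -0.023], "grip": 1}
    - {"travel": [-0.6, -4.5, 0], "angular": [0, 0, -0.023], "grip": 1}
    - {"travel": [-0.6, -4.5, 0], "angular": [0, 0, -0.023], "grip": 1}
    - {"travel": [-0.6, -4.0, 0], "angular": [0, 0, -0.023], "grip": 1}
    - {"travel": [-0.29, -1.56, 0], "angular": [0, 0, -0.023], "grip": 1}
    - {"travel": [0, 0, 0], "angular": [0, 0, 0], "grip": 1}

```text
clock: 14.72
tool_pos: [0.4947, -0.2793, 0.4009]
orientation: [-90.0, -0.0, -111.2]
wrist_force: [0.5, 1.3, -2.2]
gripper_width: 0.017
```

Request:
servo_tool:
  deltas:
    - {"travel": [0, 0, -3.0], "angular": [0, 0, 0], "grip": 1}
    - {"travel": [0, 0, -5.0], "angular": [0, 0, 0], "grip": 1}
    - {"travel": [0, 0, -5.0], "angular": [0, 0, 0], "grip": 1}
    - {"travel": [0, 0, -5.0], "angular": [0, 0, 0], "grip": 1}
    - {"travel": [0, 0, -4.0], "angular": [0, 0, 0], "grip": 1}
    - {"travel": [0, 0, 0], "angular": [0, 0, 0], "grip": 1}
    - {"travel": [0, 0, 0], "angular": [0, 0, 0], "grip": 1}

```text
clock: 15.6
tool_pos: [0.4974, -0.277, 0.1827]
orientation: [-89.8, 0.0, -110.9]
wrist_force: [0.9, -1.2, -2.2]
gripper_width: 0.017
```

Run:
```python
from h import *
w2=np.load("w2.npz"); s,c,W=wrist(); print(s["clock"],s["tool_pos"],s["orientation"])
T2=np.array([.54406,.09479,.39169]);R2=Ro.from_euler("xyz",[-90.182,-.085,-99.174],degrees=True).as_matrix()
R=Ro.from_euler("xyz",s["orientation"],degrees=True).as_matrix()
for n,Q,col in(("before",(w2["W"]-T2)@R2,w2["col"]),("now",(W-s["tool_pos"])@R,c["color"])):
    g=cv2.cvtColor(col,cv2.COLOR_BGR2GRAY)
    L=g[180:280,318:338].astype(float).mean(1); r=np.argmax(abs(np.diff(L)))+180
    P=Q[20:228,315:340].reshape(-1,3); P=P[abs(P[:,1]+.008)<.04]; k=np.polyfit(P[:,0],P[:,1],1); k2=np.polyfit(P[:,0],P[:,2],1)
    print(n,"edge row",r,"pitch deg",np.degrees(k[0]),"top at 0",k[1],"lat slope",np.degrees(k2[0]),"x range",P[:,0].min(),P[:,0].max())
im=[cv2.resize(c["color"],(400,300))]
d=cam("scene"); im.append(cv2.resize(d["color"][210:315,160:300],(400,300),interpolation=2)); cv2.imwrite("pics/c5.png",np.hstack(im))
```

```text
15.6 [ 0.49741737 -0.27698679  0.18269808] [-8.98437380e+01  3.00989476e-02 -1.10867784e+02]
before edge row 229 pitch deg -0.00627403146910023 top at 0 -0.012598986639295486 lat slope -0.031570880014673584 x range -0.11518344938505433 -0.0467681905258143
now edge row 229 pitch deg -0.02646887296436256 top at 0 -0.012677534796975221 lat slope -0.029951159182269888 x range -0.11495698199432022 -0.04662383636190113
```

View pics/c5.png

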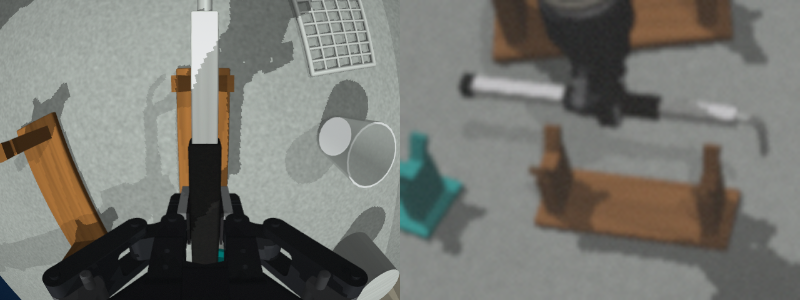

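The rod has not slipped (edge row 229 before and now, pitch 0°) and hangs above its rest, in line with it. Lowering into the notches.

Request:
servo_tool:
  deltas:
    - {"travel": [0, 0, -3.0], "angular": [0, 0, 0], "grip": 1}
    - {"travel": [0, 0, -3.0], "angular": [0, 0, 0], "grip": 1}
    - {"travel": [0, 0, -2.0], "angular": [0, 0, 0], "grip": 1}
    - {"travel": [0, 0, -1.2], "angular": [0, 0, 0], "grip": 1}
    - {"travel": [0, 0, -0.6], "angular": [0, 0, 0], "grip": 1}
    - {"travel": [0, 0, 0], "angular": [0, 0, 0], "grip": 1}
    - {"travel": [0, 0, 0], "angular": [0, 0, 0], "grip": 1}

```text
clock: 16.58
tool_pos: [0.4964, -0.278, 0.0839]
orientation: [-89.9, -0.0, -111.0]
wrist_force: [0.6, -0.2, -1.7]
gripper_width: 0.0169
```

Request:
servo_tool:
  deltas:
    - {"travel": [-0.05, 0, -0.5], "angular": [0, 0, 0], "grip": 1}
    - {"travel": [0, 0, -0.3], "angular": [0, 0, 0], "grip": 1}
    - {"travel": [0, 0, -0.1], "angular": [0, 0, 0], "grip": 1}
    - {"travel": [0, 0, 0], "angular": [0, 0, 0], "grip": 1}
    - {"travel": [0, 0, 0], "angular": [0, 0, 0], "grip": 1}

```text
clock: 17.2
tool_pos: [0.4953, -0.2777, 0.0741]
orientation: [-90.0, -0.0, -111.0]
wrist_force: [-0.0, -0.0, -1.8]
gripper_width: 0.0166
```

Request:
servo_tool:
  deltas:
    - {"travel": [0, 0, -0.05], "angular": [0, 0, 0], "grip": 1}
    - {"travel": [0, 0, 0], "angular": [0, 0, 0], "grip": 0.4}
    - {"travel": [0, 0, 0], "angular": [0, 0, 0], "grip": -0.2}
    - {"travel": [0, 0, 0], "angular": [0, 0, 0], "grip": -1}
    - {"travel": [0, 0, 0], "angular": [0, 0, 0], "grip": -1}
    - {"travel": [0, 0, 0], "angular": [0, 0, 0], "grip": -1}
    - {"travel": [0, 0, 0], "angular": [0, 0, 0], "grip": -1}
    - {"travel": [0, 0, 0], "angular": [0, 0, 0], "grip": -1}

```text
clock: 18.2
tool_pos: [0.4952, -0.2777, 0.0736]
orientation: [-90.0, -0.0, -111.0]
wrist_force: [-1.0, -0.8, 0.2]
gripper_width: 0.0849
```

Request:
servo_tool:
  deltas:
    - {"travel": [0, 0, 1.5], "angular": [0, 0, 0], "grip": -1}
    - {"travel": [0, 0, 2.5], "angular": [0, 0, 0], "grip": -1}
    - {"travel": [0, 0, 4.0], "angular": [0, 0, 0], "grip": -1}
    - {"travel": [-0.4, -1.0, 4.0], "angular": [0, 0, 0], "grip": -1}
    - {"travel": [-0.4, -1.0, 4.0], "angular": [0, 0, 0], "grip": -1}
    - {"travel": [0, 0, 1.0], "angular": [0, 0, 0], "grip": -1}
    - {"travel": [0, 0, 0], "angular": [0, 0, 0], "grip": -1}
    - {"travel": [0, 0, 0], "angular": [0, 0, 0], "grip": -1}
    - {"travel": [0, 0, 0], "angular": [0, 0, 0], "grip": -1}

```text
clock: 19.32
tool_pos: [0.4866, -0.2969, 0.2422]
orientation: [-90.2, 0.0, -110.9]
wrist_force: [0.5, -0.2, 0.2]
gripper_width: 0.085
```

```bash
python3 flap.py
python3 - <<'E'
from h import *
s,c,W=wrist(); col=c["color"].astype(int)
ok=(c["range_z"]>0)&(abs(W[...,0]-.493)<.12)&(abs(W[...,1]+.289)<.18)&(W[...,2]>.082)&(W[...,2]<.1)&(abs(col[...,2]-col[...,0])<25)
m_,d=axis(W[ok]); P=W[ok&(col.max(-1)<70)]; t=(P-m_)@d
print("axis",m_,"yaw",np.degrees(np.arctan2(d[1],d[0])),d[2],"grip mid",m_+d*(np.percentile(t,99)-.0445))
a=cv2.resize(c["color"],(400,300)); e=cam("scene"); cv2.imwrite("pics/c6.png",np.hstack([a,cv2.resize(e["color"],(400,300),interpolation=cv2.INTER_AREA)]))
E
```

```text
19.325 [ 0.48658517 -0.29690151  0.24216088] [ 0.46091436 -0.2110352   0.21240687]
scene 3978 3950 slope -0.01687811959573317 z@-.16 0.15913620129072348 fwd -0.23956129044833438 theta~ 1.553919809620441
side 3359 3359 slope -0.014517204534450292 z@-.16 0.15893167726691054 fwd -0.2417123589523762 theta~ 1.556280141961389
axis [ 0.49517051 -0.27708262  0.08730341] yaw 68.89249031850552 -0.0025365168330601555 grip mid [ 0.49503941 -0.27742224  0.08730433]
```

View pics/c6.png

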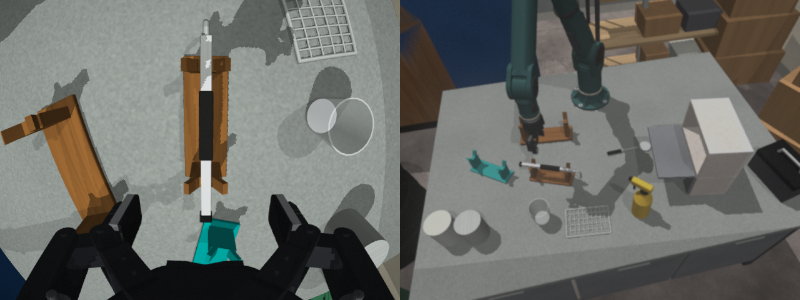

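The rod is back in both notches ((206,125) left, hook at the far end), the flap lies open at (668,150) right, and the bystanders have not moved. Handing in.

```bash
python3 -c "
from h import *
print(ticket.sign_off())"
```

```text
the job is handed in; nothing more can be done
None
```

The job is done and handed in at about 19.4 s of the 51 s allowed. I took the hook rod from the small brown rest, dropped its hook into the ring and pulled the flap to about 0.6 rad. I then lifted the hook clear, let the flap sink the rest of the way, laid the rod back and let go.

- **Flap:** it measured about 1.55 rad, fully open, in both fixed views, and again after the rod was put back.
- **Rod:** its grip middle is at (0.495, −0.277), within 1 mm of where it started. Its yaw is 68.9° (69.0° at the start) and it lies level with the hook down.
- **Forces and contact:** the highest wrist force I read was about 6 N, at the ends of moves only. The hand stayed off the hutch, and at the end the gripper was open and well clear of everything.
- **Bystanders:** the mirror, sprayer, cup and grate look unmoved in the final picture; I did not measure them again.

No check failed. The one disagreement was in the ring's position along x, where the two cameras differed by about 5 mm. I used a middle value, and the hook went in cleanly.

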